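Re-clip a stack of gift tags square to the stop of the stamping board

TASK

On the stamping board a stack of gift tags has been clipped down short of the end stop. Swing the spring clip round its screw until it is well clear of the channel, then, with the clip still clear, slide the stack along its channel until it is flush against the end stop, and lastly swing the clip back so that its foot presses well on top of the stack, not just at the rim. Keep the stack flat in its channel and leave the ink pad and the date stamp beside the board where they are.

Things in the scene. Friction and masses are not known exactly. Their poses are not given: they have to be found in the camera images.
- tag_board: Stamping board fixed to the table: pale wooden plate 220 x 170 x 12 mm. Origin: centre of its underside; +x along the channel to the end stop (roughly away from the robot), +y left. Two rails 6 mm wide, 6 mm tall run along x from -100 to +85 mm; the channel between them is 61 mm wide, centred on y = -30 mm, open at its -x end. Pivot screw of the clip at x = +35, y = +50 mm.
- stop_face (a point): Top middle of the end stop's near face, board x = +85, y = -30 mm, 24 mm above the table. The stop is an aluminium bar 73 mm wide, 12 mm tall above the plate and 10 mm thick that closes the channel's +x end.
- tags: Banded white stack of gift tags, red band, loose, 85 x 56 mm, 16-17 mm thick, 0.04 to 0.1 kg, flat in the channel, long side along it. Origin in its underside; along its x (towards the stop) it reaches from -41 to +44 mm, along y 28 mm either way. Starts some 15 to 30 mm short of the stop; flush against it, its origin is at board x = +41, y = -30 mm, 12 mm above the table.
- clip_blade: The clip's sprung steel blade: strip 18 mm wide, 3 mm thick, from the screw to a rounded tip at 114 mm. Origin on the pivot axis at the blade's underside, 37.5 mm above the table; it runs along its own -y. The foot presses the stack with about 3 N, drops 2.5 mm when off it, and rides up over the stack's edge by itself when swung on (a few newtons sideways at the knob).
- clip_foot (a point): Lowest point of the clip's polished ball foot (22 mm in diameter, set through the blade), 70 mm from the pivot axis; it rests on top of the stack at the start.
- clip_knob (a point): Centre of the top of the clip's upright black knob, 16 mm in diameter, standing 32 mm tall on the blade, 95 mm from the pivot axis, close to the tip. Its top is about 72 mm above the table, the blade's upper face about 40 mm. Push the knob sideways (or hold it) to swing the clip.
- clip_pivot (a point): Top of the pivot screw's head, on the clip's upright pivot axis, 47 mm above the table; fixed to the board.
- clip (a joint): Swing angle of the clip about its upright screw, rad. 0: blade straight across the channel (to the board's -y); grows clockwise seen from above: at 1.57 the blade points to the board's -x, beside and parallel to the channel. Range -0.25 to 1.8; light friction keeps it where it is left. From about 1.2 up no part of the clip is over the channel.
- ink_pad: Bystander: black ink pad 57 x 87 x 18 mm, loose on the table to the right of the board. Origin: centre of its underside.
- date_stamp: Bystander: date stamp with turned wooden handle, 30 x 50 x 87 mm, loose, standing on the table to the left of the board. Origin: centre of its underside.
Not all that is in view belongs to the job. There is more than one size of the tags; the job needs the middle-sized.

How it is judged:
By the outcome, as a careful person would: the job done as asked, in the order asked, and still so for the second after the job is handed in, with the robot touching nothing.
It also fails if it takes over 58 s, if anything falls off the work surface, if the arm or the gripper's body presses on something with over 40 N, if the wrist force passes 120 N, or if a joint passes its speed limit or range.

ROBOT

A 7-joint arm with a two-finger parallel gripper is mounted at the origin on a cart in front of the work surface, level with it; the furniture and walls round the work are solid. World frame = base frame: x ahead of the robot, y to its left, z up, the work surface at z = 0. Lengths are in m, angles in rad, forces in N, time in s.
With the tool pointing down it reaches from about 0.35 to 0.9 m from the base axis. Payload 7.2 kg.
Tool frame: the origin (TCP) lies at the very end of the fingers, on their centre line; the grasp point (between the pads) lies 19 mm behind it (arm.grip_point_offset is the distance from the TCP to the grasp point, in m); z points along the fingers, y is the line along which they close (so a half turn about z gives the same grasp; the last joint's range is limited). The gripper opens to 88 mm and grips with 3 to 60 N. Pads are 20 mm wide; open, the fingers measure 115 mm over their backs; the gripper's body (75 mm by 178 mm) begins 61 mm behind the grasp point.
Start: joints at [-1.415, 0.411, -0.013, 1.596, 0.006, 1.134, -0.082], TCP at [0.139, 0.609, 0.223] pointing down, gripper open.
Joint ranges: [-2.95, 2.95], [-0.29, 1.99], [-1.47, 1.44], [0.14, 2.54], [-1.03, 4.17], [0.13, 1.85], [-2.86, 2.86]. Speed limits (rad/s): [2.39, 2.39, 3.01, 3.01, 3.14, 3.14, 3.14].

INTERFACE

Orientations are given as a unit quaternion [x, y, z, w].
In Python, from bench import arm gives the robot as it stands.
- The arm moves only by the shell command python3 -m creep 'ROWS' [OPENING]. ROWS is a JSON object of lists of equal length, an entry for each row: "xyz": the shift along the world's x, y, z in mm, a list of three; "rotation": the turn, a rotation vector about the world's x, y, z in rad, a list of three. In form: {"xyz": [[tx, ty, tz], ...], "rotation": [[ax, ay, az], ...]}. A call has 1 to 8 rows; each row is the pose to reach, as a shift and turn from the pose commanded when the call began; what a row does not reach only later rows make up. A row lasts 1/10 s, in which the tool goes at most 50 mm and 8.59 degrees, less where a joint would pass 70% of its speed; a pose out of reach is approached as far as the arm can. A call with a gripper value outside its range is refused whole. OPENING is the closure in counts, from 0 (fully open) to 255 (shut), set as the call begins (- or left out, the last holds). The fingers move at their own pace and stop on an object; the grip force is fixed at half the most. Time passes only in rows, so rows that repeat a pose let the fingers close. It gives the time, the measured TCP pose, the force, the opening and the grip force at its end, in the units of the state.
- arm.get_state(): the state, without advancing time (a new reading comes with each control period).
- arm.read_camera(name): name is "scene" or "top"; returns the picture (420x560x3 uint8, red, green, blue); there is no depth.
- arm.camera_params(name): a dict with "fx", "fy", "cx", "cy" (pixels), "pose" (4x4, takes a point from camera to world coordinates). Camera axes: x right, y down, z forward; pixel columns grow to the right and rows downward; lengths in m; the calibration is good to about 2 mm. A picture is of the moment at which its call begins. camera_params takes no time and is no camera call.
- arm.close_job(): hands the job in; it is judged then, once.
Trained networks look in the newest picture that a camera, given by its name, has taken for a name from the list of things; names that differ only in an ending like _2 or _b are one class to them, and where a whole thing is asked for, a point or a joint stands for the part that bears it (a point fixed in the world has none). Each returns a list of dicts, best first, with "confidence" (0 to 1); they miss things now and then, are a little off and sometimes report something else, mostly with a low value. They report only what shows in the picture. A call takes as long as a camera call. They do not tell look-alikes from the thing itself.
- arm.spot_in(camera, thing): "location" ([column, row] in pixels, amid what is visible of it).
- arm.trace(camera, thing): "region" (420x560 bool, what is visible of it) and "location" ([column, row] in pixels, amid what is visible of it).
The state is a dict: "time": time; "joint_positions": joint angles; "dq": joint speeds; "joint_efforts": joint torques, N m; "ee_pos": TCP position; "ee_rot": TCP orientation; "contact_force": force on the tool from outside, world axes, zero at the start; "wrist_torque": the same for the moment, N m; "opening": finger opening in m; "grasp_force": force on a finger pad.
Only numpy, scipy, OpenCV 4.12 (cv2) and the standard library are available. Lean on these libraries where they do the work, as an engineer would, in place of code of your own. Each camera call takes 0.05 s, during which the arm holds its last target. There are 200 camera calls.

## Working session

There is one attempt and no reset: what is moved stays moved. The work goes in short steps, Python scripts to look and compute and a shell command to move; the robot and the scene stay as the last step left them, time stands still between calls to the robot, and variables do not carry over. Pictures are saved under pics/ and viewed, at most 10 in all, crops included, and the job is handed in when it is done.

```bash
mkdir -p pics; ls; python3 - <<'E'
from bench import arm
import cv2,numpy as np
for n in ("scene","top"):
    cv2.imwrite(f"pics/{n}0.png",arm.read_camera(n)[:,:,::-1])
    p=arm.camera_params(n);print(n,p["fx"],p["cx"],p["cy"],np.round(p["pose"],3).tolist())
for t in ("tag_board","tags","clip_knob","clip_pivot","stop_face"):
    try: print(t,[(d["location"],round(d["confidence"],2)) for d in arm.spot_in("top",t)][:3])
    except Exception as e: print(t,e)
s=arm.get_state();print(s["time"],s["ee_pos"],s["ee_rot"],s["opening"])
E
```

```text
pics
scene 452.83667260901046 276.41857848556475 202.65059410034775 [[0.904, -0.242, 0.353, 0.183], [-0.428, -0.53, 0.732, -0.855], [0.009, -0.813, -0.583, 0.796], [0.0, 0.0, 0.0, 1.0]]
top 481.1682840147066 276.82152517008325 213.07351547375958 [[-0.006, -0.997, 0.081, 0.512], [-1.0, 0.005, -0.007, 0.014], [0.006, -0.081, -0.997, 1.365], [0.0, 0.0, 0.0, 1.0]]
tag_board [([258.1, 246.9], 0.96)]
tags [([275.3, 241.3], 0.89), ([328.2, 220.5], 0.89), ([198.6, 144.5], 0.82)]
clip_knob [([267.9, 239.0], 0.82)]
clip_pivot [([264.5, 234.7], 0.86)]
stop_face [([261.6, 249.0], 0.76)]
0.35 [0.1386964  0.60931615 0.22246304] [ 1.11649100e-01  9.93747680e-01 -1.65989949e-04 -8.45130146e-06] 0.08821636118440063
```

```bash
python3 - <<'E'
import cv2
a=cv2.imread("pics/top0.png")[130:330,140:400]
cv2.imwrite("pics/top0c.png",cv2.resize(a,None,fx=3,fy=3,interpolation=cv2.INTER_CUBIC))
E
```

```text
(no output)
```

View pics/top0c.png

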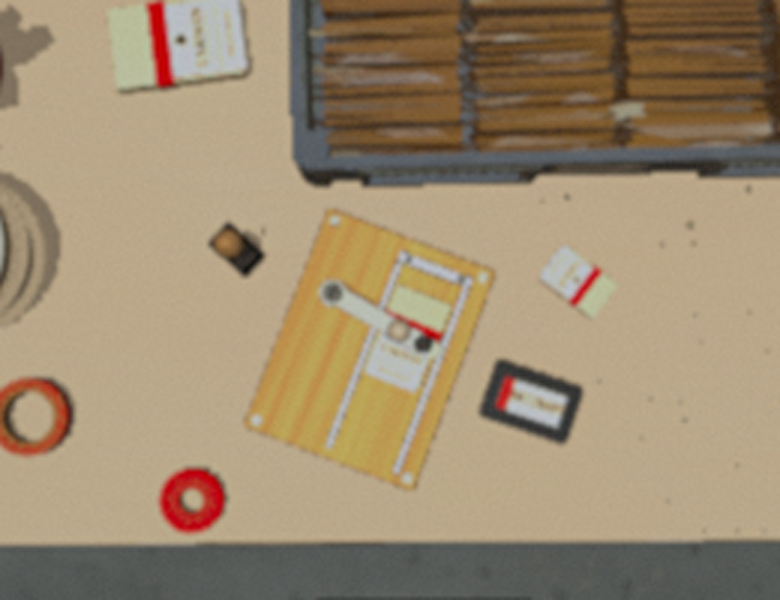

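View pics/scene0.png

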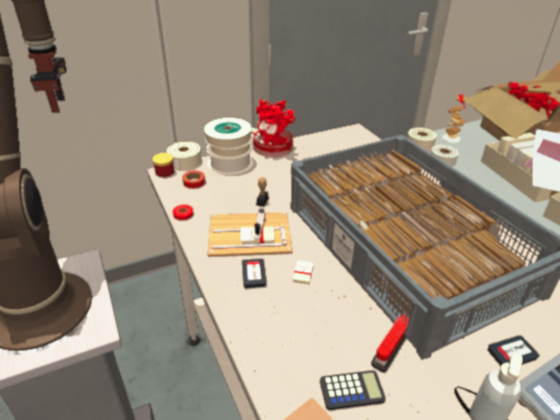

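```bash
cat >h.py <<'E'
from bench import arm
import numpy as np
from scipy.optimize import least_squares
from scipy.spatial.transform import Rotation as R
def back(px,z,cam="top"):
    p=arm.camera_params(cam);P=np.array(p["pose"])
    d=P[:3,:3]@[(px[0]-p["cx"])/p["fx"],(px[1]-p["cy"])/p["fy"],1]
    return P[:3,3]+d*(z-P[2,3])/d[2]
def crop(c): return (c[0]+.5)/3+140-.5,(c[1]+.5)/3+130-.5
E
python3 - <<'E'
from h import *
loc=np.array([[.11,.085],[.11,-.085],[-.11,-.085],[-.11,.085]])
W=np.array([back(crop(c),.012)[:2] for c in[(332,208),(495,270),(413,490),(246,425)]])
f=lambda q:(loc@np.array([[np.cos(q[2]),-np.sin(q[2])],[np.sin(q[2]),np.cos(q[2])]]).T+q[:2]-W).ravel()
r=least_squares(f,[.5,0,-.35]);q=r.x;print("board",q.round(4),"res mm",(r.fun*1e3).round(1))
c,s=np.cos(q[2]),np.sin(q[2]);M=np.array([[c,-s],[s,c]])
np.save("board.npy",q)
for n,px,z in[("pivot",(333,292),.047),("knob",(423,343),.072),("nearL",(367,372),.0285),("nearR",(412,391),.0285),("farL",(395,285),.0285),("farR",(449,306),.0285)]:
    w=back(crop(px),z)[:2];print(n,w.round(4),"board mm",(M.T@(w-q[:2])*1e3).round(1))
pw=M@[.035,.05]+q[:2];k=back(crop((423,343)),.072)[:2]-pw
print("pivot model",pw.round(4),"r",np.hypot(*k))
b=M.T@k;print("theta",np.arctan2(-b[0],-b[1]))
print("tool yaw y-axis deg",np.degrees(np.arctan2(*R.from_quat(arm.get_state()["ee_rot"]).as_matrix()[[1,0],1])))
for t in (0,.5,1,1.57): print(t,(pw+M@(-.095*np.array([np.sin(t),np.cos(t)]))).round(4))
E
```

```text
board [ 0.5311  0.0424 -0.3716] res mm [ 2.   2.4 -0.4 -3.  -1.2 -1.3 -0.3  2. ]
pivot [0.5814 0.0767] board mm [34.4 50.3]
knob [ 0.534  -0.0048] board mm [ 19.9 -42.9]
nearL [0.5083 0.0464] board mm [-22.6  -4.5]
nearR [0.4907 0.005 ] board mm [-24.1 -49.5]
farL [0.5885 0.0202] board mm [61.6  0.2]
farR [ 0.5688 -0.0297] board mm [ 61.3 -53.5]
pivot model [0.5818 0.0762] r 0.09412665546338328
theta 0.16145683173534356
tool yaw y-axis deg 77.17922423119433
0 [ 0.5473 -0.0123]
0.5 [0.5091 0.0151]
1 [0.4887 0.0574]
1.57 [0.4933 0.1107]
```

```bash
python3 -m creep '{"xyz":[[26,-41,0],[53,-82,0],[79,-123,0],[106,-164,0],[132,-205,0],[159,-246,0],[185,-287,0],[212,-328,0]],"rotation":[[0,0,0.08],[0,0,0.16],[0,0,0.24],[0,0,0.32],[0,0,0.4],[0,0,0.48],[0,0,0.56],[0,0,0.64]]}' 139
python3 -m creep '{"xyz":[[26,-41,0],[53,-82,0],[79,-123,0],[106,-164,0],[132,-205,0],[159,-246,0],[184,-287,0],[184,-287,0]],"rotation":[[0,0,0.08],[0,0,0.16],[0,0,0.24],[0,0,0.32],[0,0,0.4],[0,0,0.48],[0,0,0.56],[0,0,0.62]]}'
```

```text
time: 1.15
ee_pos: [0.3515, 0.2797, 0.223]
ee_rot: [-0.208, 0.978, 0.0, 0.0]
contact_force: [0.5, 0.7, -0.1]
opening: 0.0401
grasp_force: 0.0
time: 1.95
ee_pos: [0.537, -0.0125, 0.2229]
ee_rot: [-0.493, 0.87, -0.002, 0.0]
contact_force: [-0.8, -0.1, 0.6]
opening: 0.0402
grasp_force: 0.0
```

```bash
python3 -m creep '{"xyz":[[0,0,-40],[0,0,-80],[0,0,-110],[0,0,-110],[0,0,-110]],"rotation":[[0,0,0],[0,0,0],[0,0,0],[0,0,0],[0,0,0]]}'
python3 - <<'E'
from h import *
import cv2
m=R.from_quat(arm.get_state()["ee_rot"]).as_matrix();print(np.degrees(np.arctan2(m[1,1],m[0,1])))
a=arm.read_camera("scene")[190:270,195:305,::-1];cv2.imwrite("pics/s1.png",cv2.resize(a,None,fx=6,fy=6,interpolation=cv2.INTER_CUBIC))
E
```

```text
time: 2.45
ee_pos: [0.5348, -0.0057, 0.1131]
ee_rot: [-0.495, 0.869, 0.0, -0.0]
contact_force: [0.9, -0.5, -0.5]
opening: 0.0399
grasp_force: 0.0
149.3601952201093
```

View pics/s1.png

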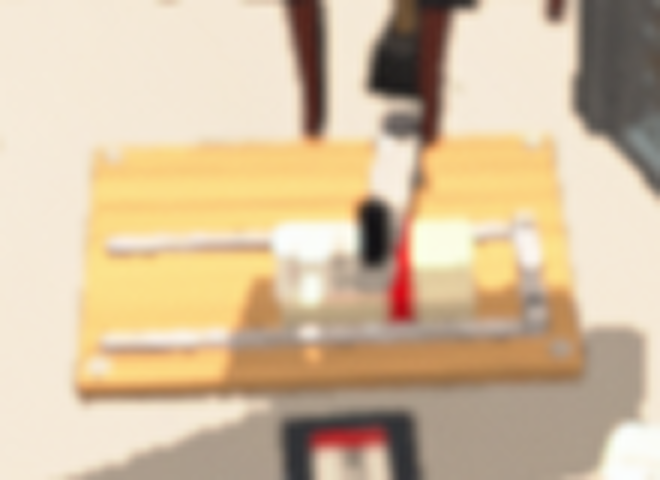

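The fingers (crop columns ~310 and ~435) straddle the knob (~375, 235), so I can go down and grip.

```bash
python3 -m creep '{"xyz":[[0,0,-30],[0,0,-50],[0,0,-62],[0,0,-62],[0,0,-62]],"rotation":[[0,0,0],[0,0,0],[0,0,0],[0,0,0],[0,0,0]]}' && python3 -m creep '{"xyz":[[0,0,0],[0,0,0],[0,0,0],[0,0,0],[0,0,0]],"rotation":[[0,0,0],[0,0,0],[0,0,0],[0,0,0],[0,0,0]]}' 255
```

```text
time: 3.0
ee_pos: [0.5356, -0.0056, 0.0519]
ee_rot: [-0.495, 0.869, -0.0, 0.001]
contact_force: [-0.2, -0.4, 1.1]
opening: 0.04
grasp_force: 0.0
time: 3.5
ee_pos: [0.535, -0.0056, 0.051]
ee_rot: [-0.495, 0.869, -0.0, 0.0]
contact_force: [-1.0, -0.1, 4.0]
opening: 0.0149
grasp_force: 30.0
```

```bash
python3 - <<'E'
from h import *
q=np.load("board.npy");c,s=np.cos(q[2]),np.sin(q[2]);M=np.array([[c,-s],[s,c]]);pw=M@[.035,.05]+q[:2]
p=arm.get_state()["ee_pos"][:2]-pw;print(np.hypot(*p))
for k in range(1,15):
    a=-.1*k;print(k,((np.array([[np.cos(a),-np.sin(a)],[np.sin(a),np.cos(a)]])@p-p)*1e3).round(1))
E
```

```text
0.09427191204577626
1 [-7.9  5.1]
2 [-15.3  10.9]
3 [-22.1  17.5]
4 [-28.2  24.7]
5 [-33.5  32.5]
6 [-38.   40.8]
7 [-41.7  49.4]
8 [-44.5  58.4]
9 [-46.3  67.7]
10 [-47.3  77. ]
11 [-47.3  86.5]
12 [-46.4  95.8]
13 [-44.5 105.1]
14 [-41.7 114.1]
```

```bash
python3 -m creep '{"xyz":[[-8,5,0],[-15,11,0],[-22,17.5,0],[-28,24.5,0],[-33.5,32.5,0],[-38,41,0],[-42,49.5,0],[-42,49.5,0]],"rotation":[[0,0,-0.1],[0,0,-0.2],[0,0,-0.3],[0,0,-0.4],[0,0,-0.5],[0,0,-0.6],[0,0,-0.7],[0,0,-0.7]]}'
```

```text
time: 4.3
ee_pos: [0.4918, 0.0451, 0.0503]
ee_rot: [-0.168, 0.986, 0.0, -0.001]
contact_force: [-1.4, 0.6, -0.8]
opening: 0.0156
grasp_force: 30.0
```

```bash
python3 -m creep '{"xyz":[[-3,9,0],[-4.5,18,0],[-5.5,27.5,0],[-5.5,37,0],[-4.5,46.5,0],[-3,55.5,0],[-3,55.5,0]],"rotation":[[0,0,-0.1],[0,0,-0.2],[0,0,-0.3],[0,0,-0.4],[0,0,-0.5],[0,0,-0.6],[0,0,-0.6]]}'
python3 -m creep '{"xyz":[[0,0,0],[0,0,0],[0,0,0],[0,0,0]],"rotation":[[0,0,0],[0,0,0],[0,0,0],[0,0,0]]}' 139
python3 -m creep '{"xyz":[[0,0,25],[0,0,55],[0,0,75],[0,0,75]],"rotation":[[0,0,0],[0,0,0],[0,0,0],[0,0,0]]}' 255
python3 - <<'E'
from h import *
import cv2
q=np.load("board.npy");c,s=np.cos(q[2]),np.sin(q[2]);M=np.array([[c,-s],[s,c]])
st=arm.get_state();m=R.from_quat(st["ee_rot"]).as_matrix();print(np.degrees(np.arctan2(m[1,1],m[0,1])))
for x in(-60,-40,0): print(x,((M@[x/1e3,-.03]+q[:2]-st["ee_pos"][:2])*1e3).round(1))
a=arm.read_camera("scene")[190:270,195:305,::-1];cv2.imwrite("pics/s2.png",cv2.resize(a,None,fx=6,fy=6,interpolation=cv2.INTER_CUBIC))
E
```

```text
time: 5.0
ee_pos: [0.4886, 0.1007, 0.0501]
ee_rot: [0.13, 0.992, -0.0, -0.001]
contact_force: [-4.9, 2.4, -0.2]
opening: 0.0152
grasp_force: 30.0
time: 5.4
ee_pos: [0.4902, 0.0987, 0.0509]
ee_rot: [0.132, 0.991, 0.0, 0.0]
contact_force: [0.2, -0.8, 0.1]
opening: 0.0395
grasp_force: 0.0
time: 5.8
ee_pos: [0.4915, 0.0994, 0.1281]
ee_rot: [0.131, 0.991, 0.001, 0.002]
contact_force: [0.9, -0.3, 0.2]
opening: 0.0113
grasp_force: 0.0
74.8923751254365
-60 [-27.3 -63.2]
-40 [ -8.6 -70.5]
0 [ 28.6 -85. ]
```

View pics/s2.png

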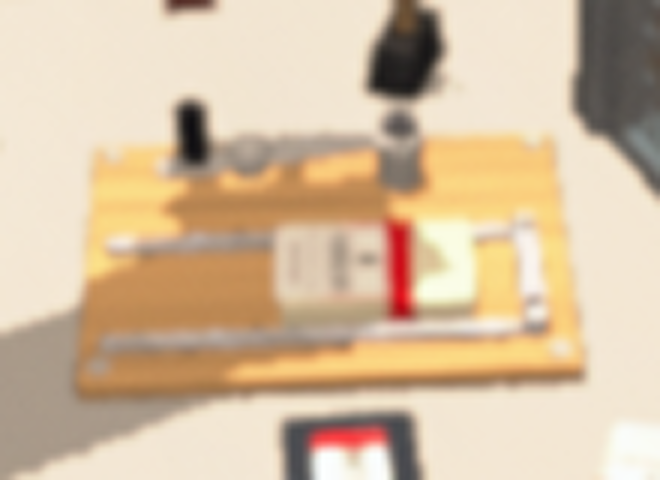

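```bash
python3 -m creep '{"xyz":[[-13,-31,0],[-27,-63,0],[-27,-63,-40],[-27,-63,-80],[-27,-63,-98],[-27,-63,-107],[-27,-63,-107],[-27,-63,-107]],"rotation":[[0,0,-0.108],[0,0,-0.108],[0,0,-0.108],[0,0,-0.108],[0,0,-0.108],[0,0,-0.108],[0,0,-0.108],[0,0,-0.108]]}'
python3 -m creep '{"xyz":[[7,-3,0],[14,-5.5,0],[21,-8,0],[28,-11,0],[33,-13,0],[37,-14.5,0],[37,-14.5,0]],"rotation":[[0,0,0],[0,0,0],[0,0,0],[0,0,0],[0,0,0],[0,0,0],[0,0,0]]}'
python3 - <<'E'
from h import *
q=np.load("board.npy");c,s=np.cos(q[2]),np.sin(q[2]);M=np.array([[c,-s],[s,c]])
st=arm.get_state();m=R.from_quat(st["ee_rot"]).as_matrix();print(np.degrees(np.arctan2(m[1,1],m[0,1])),M.T@(st["ee_pos"][:2]-q[:2]),M.T@st["contact_force"][:2])
E
```

```text
time: 6.65
ee_pos: [0.463, 0.0362, 0.0189]
ee_rot: [0.185, 0.983, -0.0, 0.0]
contact_force: [0.3, 0.5, 0.3]
opening: 0.0008
grasp_force: 0.0
time: 7.35
ee_pos: [0.5003, 0.0215, 0.0186]
ee_rot: [0.185, 0.983, -0.0, 0.0]
contact_force: [-0.5, 0.6, 0.2]
opening: 0.0005
grasp_force: 0.0
68.6750571580658 [-0.02108763 -0.03057018] [-0.67175029  0.36326771]
```

Expected contact with the stop at about x = -10; push on slowly and watch the force.

```bash
python3 -m creep '{"xyz":[[2,-0.8,0],[4,-1.6,0],[6,-2.3,0],[8,-3,0],[8,-3,0],[8,-3,0]],"rotation":[[0,0,0],[0,0,0],[0,0,0],[0,0,0],[0,0,0],[0,0,0]]}'
python3 -m creep '{"xyz":[[1,-0.4,0],[2,-0.8,0],[2,-0.8,0],[2,-0.8,0]],"rotation":[[0,0,0],[0,0,0],[0,0,0],[0,0,0]]}'
python3 - <<'E'
from h import *
import cv2
a=arm.read_camera("scene")[190:270,195:305,::-1];cv2.imwrite("pics/s3.png",cv2.resize(a,None,fx=6,fy=6,interpolation=cv2.INTER_CUBIC))
E
```

```text
time: 7.95
ee_pos: [0.5079, 0.0189, 0.0187]
ee_rot: [0.185, 0.983, 0.0, 0.0]
contact_force: [-0.9, -0.5, -0.4]
opening: 0.0005
grasp_force: 0.0
time: 8.35
ee_pos: [0.5094, 0.0183, 0.0186]
ee_rot: [0.185, 0.983, 0.0, -0.0]
contact_force: [-2.5, 0.7, 2.7]
opening: 0.0005
grasp_force: 1.0
```

View pics/s3.png

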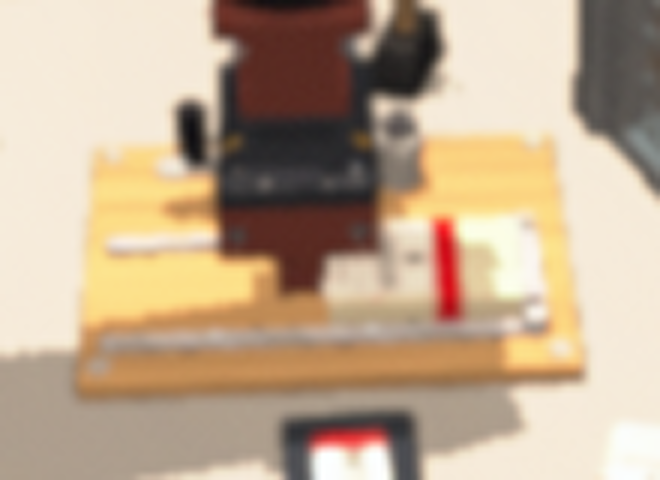

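The stack now appears to reach the stop (crop ~530, 250). I'll press a little more to confirm it.

```bash
python3 -m creep '{"xyz":[[1,-0.4,0],[2,-0.8,0],[2,-0.8,0],[2,-0.8,0]],"rotation":[[0,0,0],[0,0,0],[0,0,0],[0,0,0]]}'
```

```text
time: 8.8
ee_pos: [0.5095, 0.0182, 0.0184]
ee_rot: [0.185, 0.983, 0.0, -0.002]
contact_force: [-7.1, 3.9, 6.8]
opening: 0.0005
grasp_force: 4.2
```

```bash
python3 -m creep '{"xyz":[[-10,4,0],[-28,11,0],[-28,11,35],[-28,11,75],[-28,11,107],[-25,45,107],[-22,82,107],[-22,82,107]],"rotation":[[0,0,0],[0,0,0],[0,0,0],[0,0,0],[0,0,0.05],[0,0,0.108],[0,0,0.108],[0,0,0.108]]}'
python3 -m creep '{"xyz":[[0,0,0],[0,0,0],[0,0,0],[0,0,0]],"rotation":[[0,0,0],[0,0,0],[0,0,0],[0,0,0]]}' 139
python3 - <<'E'
from h import *
import cv2
a=arm.read_camera("scene")[190:270,195:305,::-1];cv2.imwrite("pics/s4.png",cv2.resize(a,None,fx=6,fy=6,interpolation=cv2.INTER_CUBIC))
E
```

```text
time: 9.6
ee_pos: [0.4902, 0.1045, 0.1258]
ee_rot: [0.128, 0.992, 0.001, 0.001]
contact_force: [-0.4, 1.2, 0.0]
opening: 0.0003
grasp_force: 0.0
time: 10.0
ee_pos: [0.4897, 0.0982, 0.1256]
ee_rot: [0.132, 0.991, -0.0, 0.0]
contact_force: [0.9, 0.7, -0.3]
opening: 0.0291
grasp_force: 0.0
```

View pics/s4.png

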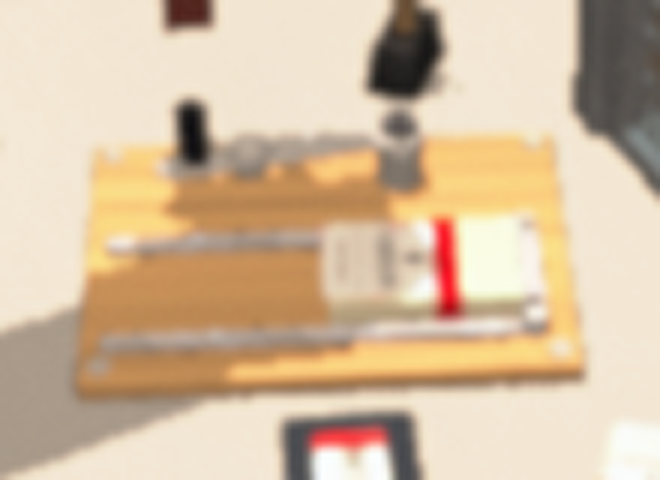

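```bash
python3 -m creep '{"xyz":[[0,0,-25],[0,0,-50],[0,0,-66],[0,0,-75],[0,0,-75]],"rotation":[[0,0,0],[0,0,0],[0,0,0],[0,0,0],[0,0,0]]}' 139 && python3 -m creep '{"xyz":[[0,0,0],[0,0,0],[0,0,0],[0,0,0],[0,0,0]],"rotation":[[0,0,0],[0,0,0],[0,0,0],[0,0,0],[0,0,0]]}' 255
```

```text
time: 10.55
ee_pos: [0.4892, 0.0987, 0.0498]
ee_rot: [0.132, 0.991, -0.001, -0.001]
contact_force: [-0.4, 0.1, -0.2]
opening: 0.0398
grasp_force: 0.0
time: 11.05
ee_pos: [0.49, 0.0996, 0.051]
ee_rot: [0.131, 0.991, 0.0, 0.0]
contact_force: [-0.3, 0.6, 1.7]
opening: 0.0151
grasp_force: 30.0
```

```bash
python3 -m creep '{"xyz":[[-2,-9.5,0],[-3,-18.5,0],[-3,-28,0],[-2,-37.5,0],[0,-46.5,1],[3,-55.5,2.5],[6.5,-64.5,3],[6.5,-64.5,3]],"rotation":[[0,0,0.1],[0,0,0.2],[0,0,0.3],[0,0,0.4],[0,0,0.5],[0,0,0.6],[0,0,0.7],[0,0,0.7]]}'
python3 -m creep '{"xyz":[[4.5,-8,0],[10,-16,0],[16,-23.5,0],[22.5,-30,0],[30,-35.5,0],[38,-41,0],[43,-43.5,0],[43,-43.5,0]],"rotation":[[0,0,0.1],[0,0,0.2],[0,0,0.3],[0,0,0.4],[0,0,0.5],[0,0,0.6],[0,0,0.66],[0,0,0.66]]}'
```

```text
time: 11.85
ee_pos: [0.4991, 0.0346, 0.0544]
ee_rot: [-0.218, 0.976, -0.0, 0.003]
contact_force: [6.9, 3.1, -4.9]
opening: 0.0151
grasp_force: 30.0
time: 12.65
ee_pos: [0.5419, -0.0068, 0.0544]
ee_rot: [-0.522, 0.853, -0.0, 0.002]
contact_force: [4.5, 6.1, -1.6]
opening: 0.015
grasp_force: 30.0
```

```bash
python3 -m creep '{"xyz":[[0,0,0],[0,0,0],[0,0,0],[0,0,0]],"rotation":[[0,0,0],[0,0,0],[0,0,0],[0,0,0]]}' 139
python3 -m creep '{"xyz":[[0,0,20],[0,0,50],[-5,0,90],[-40,0,125],[-80,10,130],[-120,20,130],[-150,20,130],[-150,20,130]],"rotation":[[0,0,0],[0,0,0],[0,0,0],[0,0,0],[0,0,0],[0,0,0],[0,0,0],[0,0,0]]}'
python3 - <<'E'
from h import *
import cv2
for n,(r,c,f) in {"scene":((190,270),(195,305),6),"top":((130,330),(140,400),3)}.items():
    a=arm.read_camera(n)[r[0]:r[1],c[0]:c[1],::-1];cv2.imwrite(f"pics/{n}5.png",cv2.resize(a,None,fx=f,fy=f,interpolation=cv2.INTER_CUBIC))
E
```

```text
time: 13.05
ee_pos: [0.5389, -0.009, 0.0535]
ee_rot: [-0.521, 0.854, 0.0, -0.0]
contact_force: [0.3, 0.1, 0.1]
opening: 0.0394
grasp_force: 0.0
time: 13.85
ee_pos: [0.3855, 0.0112, 0.1835]
ee_rot: [-0.521, 0.853, 0.001, -0.001]
contact_force: [0.6, 0.0, 0.5]
opening: 0.04
grasp_force: 0.0
```

View pics/scene5.png

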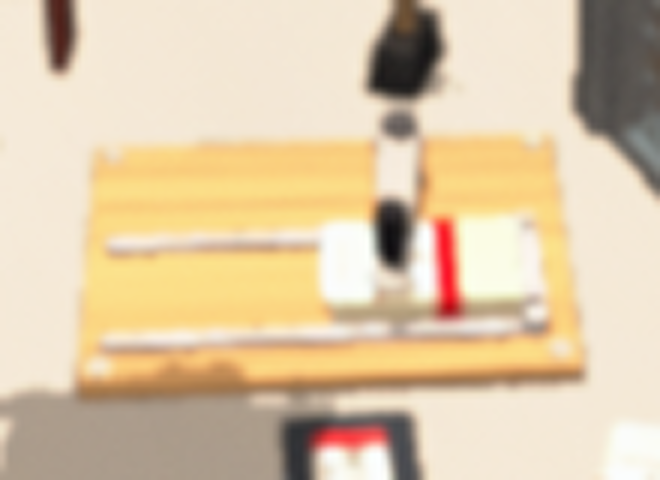

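View pics/top5.png

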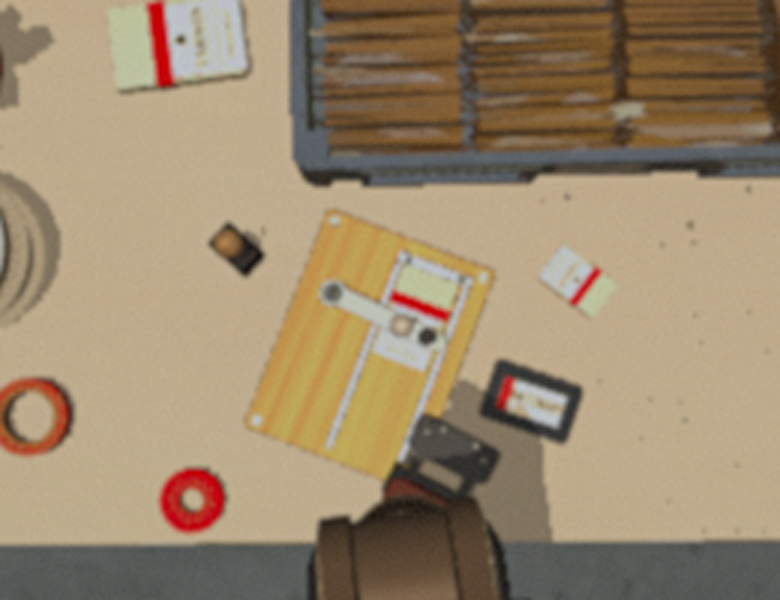

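The stack sits against the stop (top crop ~430, 270). The foot (~402, 325) is well on top of it, and the pad and stamp are at the same pixels as before.

```bash
python3 -c "
from bench import arm
print(arm.close_job())"
```

```text
the job is handed in; nothing more can be done
None
```

I swung the clip clear, slid the stack until the end stop blocked it, and swung the clip back so its foot presses well inside the rim of the stack. The ink pad and date stamp did not move, and I handed the job in at about 14 s; no verdict was shown.

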